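Empty the blue mill jar into its tray

TASK

Empty the blue-ended mill jar: use its crank to turn it until the open side port faces straight down and both grinding balls have dropped into the tray underneath, then let go and leave it port down. Leave the orange-ended jar alone.

Things in the scene. Friction and masses are not known exactly. Their poses are not given: they have to be found in the camera images.
- blue_jar (a joint): Turn of the blue-ended clear jar (104 mm long, 102 mm across) about its level long axis, rad: 0 = its port (open slot, 43 mm wide, full length) up, 1.57 = port level, away from the robot, 3.14 = port straight down. Starts at 0.2 to 1.2; stops at 0 and 3.8. Stiff bearing (4 N at the grip): stays where left. Port down = crank arm level, pointing away from the robot.
- blue_centre (a point): Centre of the blue jar on its axis, 125 mm above the table, fixed to the white cradle (foot 180 x 152 mm; does not turn). y: along the axis to the crank end (robot's left); x: level, away from the robot; z: up. Uprights at y = -63 and 63 mm, 50 mm wide, top 37 mm above this point at most. Steel tray fixed below: 164 x 110 mm, floor 12, rim 45 mm above the table.
- blue_grip (a point): Centre of the blue crank grip: a round sleeve, 16 mm thick, 56 mm long, parallel to the jar's axis, free to spin on its pin. It goes round with the jar, 60 mm from the axis: at jar angle q it is at x = -60 cos q, y = 118, z = 60 sin q (mm) in the axes of blue_centre. The crank arm, 8 mm thick, is at y = 74 to 82 mm; the space round the sleeve is free.
- ball_a_center (a point): Centre of a white ceramic grinding ball, 24 mm in diameter, 28 g, inside the blue jar at the start.
- ball_b_center (a point): Centre of the second such ball, also inside the blue jar.
- orange_grip (a point): Centre of the crank grip of the other jar, of the same kind and size but with orange ends and grip, empty, in a cradle of its own. To be left as it is.

How it is judged:
By the outcome, as a careful person would: the job done as asked, in the order asked, and still so for the second after the job is handed in, with the robot touching nothing.
It also fails if it takes over 38 s, if anything falls off the work surface, if the arm or the gripper's body presses on something with over 40 N, if the wrist force passes 120 N, or if a joint passes its speed limit or range.

ROBOT

A 6-joint arm with a two-finger parallel gripper is mounted at the origin on the work surface. World frame = base frame: x ahead of the robot, y to its left, z up, the work surface at z = 0. Lengths are in m, angles in rad, forces in N, time in s.
With the tool pointing down it reaches from about 0.375 to 0.925 m from the base axis. Payload 5.7 kg.
Tool frame: the origin (TCP) lies between the finger pads; the fingertips stand 22 mm ahead of it and the grasp point (between the pads) lies 3 mm ahead of it; z points along the fingers, x is the direction in which the jaws open and shut, and the axes are right-handed (so a half turn about z gives the same grasp; the last joint's range is limited). The gripper opens to 85 mm and grips with 20 to 120 N. Pads are 22 mm wide; open, the fingers measure 114 mm over their backs; the gripper's body (76 mm by 85 mm) begins 54 mm behind the grasp point. The pads swing forward as they close: fully open they stand 13 mm farther back than shut.
Start: joints at [-1.4, 0.359, 1.51, -0, 1.272, -0.115], TCP at [0.169, -0.576, 0.253] pointing down, gripper open.
Joint ranges: [-2.97, 2.97], [-1.01, 2.36], [0.21, 2.38], [-0.96, 4.11], [0.2, 2.71], [-2.98, 2.98]. Speed limits (rad/s): [2.39, 2.39, 3.14, 3.14, 3.14, 3.14].

INTERFACE

Orientations are given as a rotation vector (axis times angle).
In Python, from cell import * gives the robot as it stands.
- The arm moves only by the tool drive_tool, never from a script. Its argument "rows" is a list of rows, each an object with "translation": the shift along the tool's x, y, z in mm, a list of three; "delta_rot": the turn, a rotation vector about the tool's x, y, z in rad, a list of three; "grip": the opening, from -1 (shut) to 1 (fully open). In form: [{"translation": [dx, dy, dz], "delta_rot": [wx, wy, wz], "grip": grip}, ...]. A call has 1 to 12 rows; each row is the pose to reach, as a shift and turn from the pose commanded when the call began, along the tool's axes at that moment; what a row does not reach only later rows make up. A row lasts 1/8 s, in which the tool goes at most 62.5 mm and 10.7 degrees, less where a joint would pass 70% of its speed; a pose out of reach is approached as far as the arm can. A call with a gripper value outside its range is refused whole. The fingers move at their own pace and stop on an object; "grip_force" is the grip in N (left out, the last holds). Time passes only in rows, so rows that repeat a pose let the fingers close. It gives the time, the measured TCP pose, the force and the opening at its end, in the units of the state.
- get_obs(): the state, without advancing time (a new reading comes with each control period).
- get_image(name): name is "side" or "top"; returns a dict with "frame" (420x560x3 uint8, red, green, blue), "range_z" (420x560 float32, m along the optical axis (not along the pixel's ray), 0 where there is no reading), "fx", "fy", "cx", "cy" (pixels), "dist" ([k1, k2, p1, p2, k3] as OpenCV has them; the pictures are not rectified), "pose" (4x4, takes a point from camera to world coordinates). Camera axes: x right, y down, z forward; pixel columns grow to the right and rows downward; lengths in m; the calibration is good to about 2 mm. A picture is of the moment at which its call begins.
- close_job(): hands the job in, once; it reports no verdict.
The state is a dict: "time_s": time; "joint_positions": joint angles; "joint_velocities": joint speeds; "joint_torque": joint torques, N m; "position": TCP position; "eef_rot": TCP orientation; "ft_force": force on the tool from outside, world axes, zero at the start; "moment": the same for the moment, N m; "opening": finger opening in m.
Only numpy, scipy, OpenCV 4.12 (cv2) and the standard library are available. Lean on these libraries where they do the work, as an engineer would, in place of code of your own. Each camera call takes 0.05 s, during which the arm holds its last target.

## Working session

There is one attempt and no reset: what is moved stays moved. The work goes in short steps, Python scripts to look and compute and a tool call to move; the robot and the scene stay as the last step left them, time stands still between calls to the robot, and variables do not carry over. Pictures are saved under pics/ and viewed, and the job is handed in when it is done.

Besides the shell and the picture viewer there is one more tool, called after "Call:" by a JSON object that holds its "api" and its "payload". drive_tool: Moves the arm, as the interface text tells. Its arguments: {"type":"object","properties":{"rows":{"type":"array"},"grip_force":{"type":"number"}},"required":["rows"]}

```bash
mkdir -p pics; ls; python3 - <<'E'
from cell import *
import cv2,numpy as np
o=get_obs();print({k:np.round(v,3) for k,v in o.items()})
for n in("side","top"):
    d=get_image(n);np.savez(f"pics/{n}0.npz",**d);cv2.imwrite(f"pics/{n}0.png",d["frame"][:,:,::-1]);print(n,np.round(d["pose"],3).tolist(),d["fx"],d["cx"],d["cy"],d["dist"])
E
```

```text
pics
{'time_s': np.float64(0.0), 'joint_positions': array([-1.4  ,  0.36 ,  1.511,  0.   ,  1.272, -0.115]), 'joint_velocities': array([ 0.001, -0.   ,  0.001, -0.001, -0.002, -0.002]), 'joint_torque': array([-0.0000e+00, -5.2762e+01, -2.7862e+01,  0.0000e+00,  1.3000e-02,
        0.0000e+00]), 'position': array([ 0.169, -0.575,  0.252]), 'eef_rot': array([-2.514e+00,  1.882e+00,  2.000e-03]), 'ft_force': array([-1.298, -0.486, -0.45 ]), 'moment': array([-0.011,  0.057, -0.022]), 'opening': np.float64(0.086)}
side [[0.949, -0.171, 0.264, 0.313], [-0.314, -0.464, 0.828, -0.622], [-0.019, -0.869, -0.494, 0.566], [0.0, 0.0, 0.0, 1.0]] 384.5173823783737 278.4038045426799 210.46266258534806 [-0.07155344  0.          0.          0.          0.        ]
top [[-0.014, -0.998, 0.062, 0.437], [-1.0, 0.014, -0.008, 0.036], [0.007, -0.062, -0.998, 1.255], [0.0, 0.0, 0.0, 1.0]] 458.84432452406446 276.9981008119918 206.4566623666758 [-0.12252805  0.          0.          0.          0.        ]
```

View pics/side0.png

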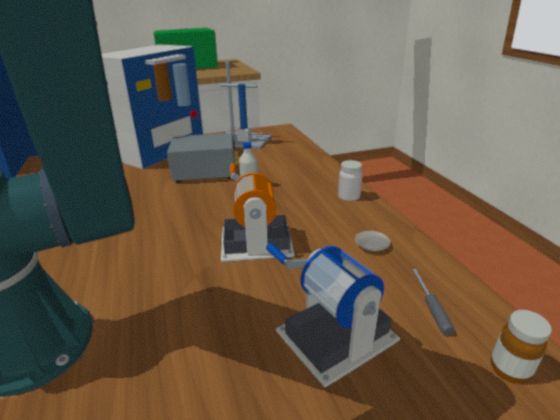

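View pics/top0.png

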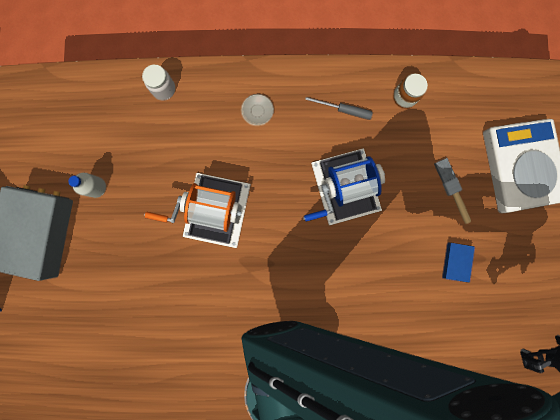

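The side view shows the blue jar at about (340,285) with its grip near (277,253). In the top view the jar is near (352,185), the grip near (316,216) and both balls are visible inside. I'll enlarge both.

```bash
python3 - <<'E'
import cv2,numpy as np
a=cv2.imread("pics/top0.png")[140:240,290:400];cv2.imwrite("pics/top0c.png",cv2.resize(a,None,fx=6,fy=6,interpolation=2)[:600,:800])
a=cv2.imread("pics/side0.png")[230:380,255:405];cv2.imwrite("pics/side0c.png",cv2.resize(a,None,fx=4,fy=4,interpolation=2))
E
```

```text
(no output)
```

View pics/top0c.png

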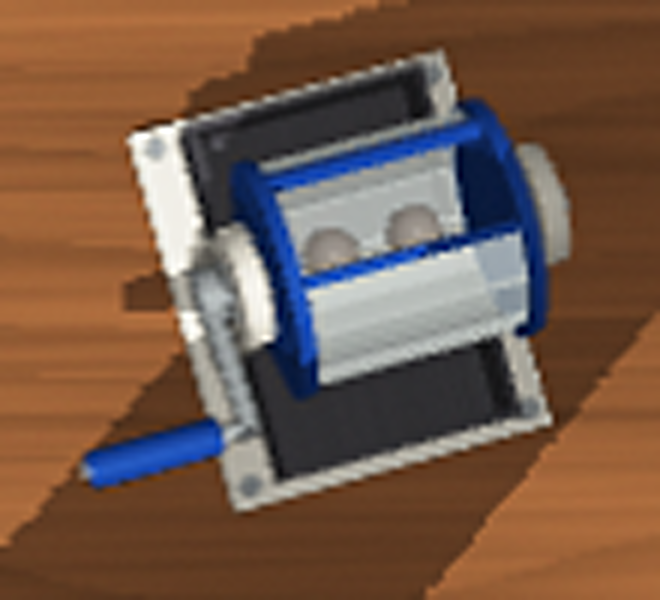

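View pics/side0c.png

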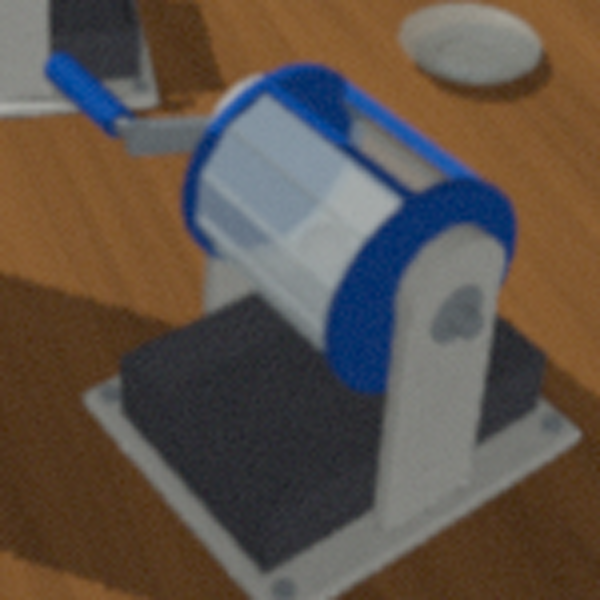

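The top crop shows the foot corners at crop positions (133,133), (440,52), (550,425) and (240,510), the grip running from (90,470) to (220,437), and both balls inside. In the side crop the grip ends are about (57,66) and (120,118). I'll fit cradle position, yaw and q to these points together.

```bash
cat > h.py <<'E'
import numpy as np,cv2
from scipy.optimize import least_squares
def proj(d,P):
    T=np.linalg.inv(d["pose"]);K=np.array([[d["fx"],0,d["cx"]],[0,d["fy"],d["cy"]],[0,0,1.]])
    return cv2.projectPoints(np.asarray(P,float),cv2.Rodrigues(T[:3,:3])[0],T[:3,3],K,np.array(d["dist"]))[0][:,0]
def unproj(d,uv,z=None):
    K=np.array([[d["fx"],0,d["cx"]],[0,d["fy"],d["cy"]],[0,0,1.]])
    n=cv2.undistortPoints(np.array([[uv]],float),K,np.array(d["dist"]))[0,0]
    r=d["pose"][:3,:3]@np.array([n[0],n[1],1]);o=d["pose"][:3,3]
    return o+r*(z-o[2])/r[2]
def loc(p,P):
    c,s=np.cos(p[2]),np.sin(p[2]);P=np.asarray(P,float)
    return P@np.array([[c,-s,0],[s,c,0],[0,0,1]]).T+[p[0],p[1],.125]
def grip(q,y):return [-.06*np.cos(q),y,.06*np.sin(q)]
E
python3 - <<'E'
from h import *
t=dict(np.load("pics/top0.npz"));s=dict(np.load("pics/side0.npz"))
tp=np.array([(133,133),(440,52),(550,425),(240,510),(88,471),(220,437)])/6+[290,140]-.4
sp=np.array([(85,400),(580,435),(57,66),(120,118)])/4+[255,230]-.4
def f(p,zf=.006):
    q=p[3];z=zf-.125
    A=proj(t,loc(p,[(.09,.076,z),(.09,-.076,z),(-.09,-.076,z),(-.09,.076,z),grip(q,.146),grip(q,.09)]))
    B=proj(s,loc(p,[(-.09,.076,z),(.09,-.076,z),grip(q,.146),grip(q,.09)]))
    return np.r_[A-tp,B-sp].ravel()
r=least_squares(f,[.43,-.13,0.2,.5],loss='soft_l1')
print(r.x,np.round(f(r.x).reshape(-1,2),1).tolist())
print("grip",loc(r.x,[grip(r.x[3],.118)]))
for uv in tp[:4]:print(unproj(t,uv,.006))
for nm,uv in(("t",tp[4:6]),("s",sp[2:])):
  d=t if nm=="t" else s
  for u in uv:print(nm,d["range_z"][int(u[1])-1:int(u[1])+2,int(u[0])-1:int(u[0])+2].round(3).tolist())
E
```

```text
[ 0.5680848  -0.16701334  0.25133554  0.35330173] [[-0.3, 0.1], [1.2, -0.4], [0.8, 0.1], [-0.5, 0.5], [0.3, -0.1], [0.5, -0.5], [-0.9, -1.7], [0.4, -0.7], [-0.3, -0.7], [0.1, 1.0]]
grip [[ 0.48421303 -0.06672098  0.14575985]]
[ 0.63676448 -0.07179648  0.006     ]
[ 0.67319484 -0.21483035  0.006     ]
[ 0.50000581 -0.26085096  0.006     ]
[ 0.46330883 -0.11722565  0.006     ]
t [[1.1080000400543213, 1.1069999933242798, 1.1039999723434448], [1.1109999418258667, 1.1069999933242798, 1.1019999980926514], [1.1139999628067017, 1.1050000190734863, 1.1039999723434448]]
t [[1.1069999933242798, 1.1109999418258667, 1.1089999675750732], [1.1019999980926514, 1.1019999980926514, 1.1069999933242798], [1.1039999723434448, 1.1050000190734863, 1.1119999885559082]]
s [[0.7269999980926514, 0.7229999899864197, 0.7260000109672546], [0.7250000238418579, 0.7250000238418579, 0.7229999899864197], [0.7260000109672546, 0.7250000238418579, 0.7210000157356262]]
s [[0.6869999766349792, 0.6890000104904175, 0.6899999976158142], [0.6880000233650208, 0.6909999847412109, 0.6890000104904175], [0.6890000104904175, 0.6890000104904175, 0.6880000233650208]]
```

The fit residuals are about 1 px: centre (0.568, -0.167), yaw 0.251, q 0.353. This puts the grip at (0.484, -0.067, 0.146), about 0.49 m out and in reach. Next I'll work out the approach to a point above the grip.

```bash
cat > m.py <<'E'
from h import *
from cell import *
from scipy.spatial.transform import Rotation as R
p=[.5681,-.1670,.2513,.3533]
Yg=.122
def tgt(q,dz=0.,dx=0.):
    g=np.array(grip(q,Yg))+[dx,0,.003+dz];return loc(p,[g])[0]
Rt=R.from_matrix(np.array([[np.cos(p[2]),np.sin(p[2]),0],[np.sin(p[2]),-np.cos(p[2]),0],[0,0,-1]]))
def rel(W):
    o=get_obs();Rc=R.from_rotvec(o["eef_rot"])
    return (Rc.inv().apply(W-o["position"])*1000).round(1),(Rc.inv()*Rt).as_rotvec().round(4)
E
python3 - <<'E'
from m import *
print(tgt(.3533,.11),tgt(.3533),rel(tgt(.3533,.11)))
E
```

```text
[ 0.48323711 -0.06283032  0.25875975] [ 0.48323711 -0.06283032  0.14875975] (array([-402.9, -445.9,   -5.5]), array([-1.4000e-03,  1.2000e-03, -1.5363e+00]))
```

Call:
{"api": "drive_tool", "payload": {"rows": [{"translation":[-33,-37,-1],"delta_rot":[0,0,-0.128],"grip":1},{"translation":[-67,-74,-2],"delta_rot":[0,0,-0.256],"grip":1},{"translation":[-101,-111,-3],"delta_rot":[0,0,-0.384],"grip":1},{"translation":[-134,-149,-4],"delta_rot":[0,0,-0.512],"grip":1},{"translation":[-168,-186,-5],"delta_rot":[0,0,-0.64],"grip":1},{"translation":[-201,-223,-5],"delta_rot":[0,0,-0.768],"grip":1},{"translation":[-235,-260,-5],"delta_rot":[0,0,-0.896],"grip":1},{"translation":[-269,-297,-5],"delta_rot":[0,0,-1.024],"grip":1},{"translation":[-302,-334,-5],"delta_rot":[0,0,-1.152],"grip":0.6},{"translation":[-336,-372,-5],"delta_rot":[0,0,-1.28],"grip":0.4},{"translation":[-369,-409,-5],"delta_rot":[0,0,-1.408],"grip":0.3},{"translation":[-403,-446,-5],"delta_rot":[0,0,-1.536],"grip":0.3}]}}

```text
time_s: 1.6
position: [0.4839, -0.0617, 0.2581]
eef_rot: [-3.116, -0.4, 0.0]
ft_force: [0.5, -0.5, 0.0]
opening: 0.0555
```

```bash
python3 - <<'E'
from m import *
o=get_obs();print(o["time_s"],o["position"],o["ft_force"],o["opening"],o["joint_positions"])
print(rel(tgt(.3533,.0)))
for n in("side","top"):
    d=get_image(n);np.savez(f"pics/{n}1.npz",**d);cv2.imwrite(f"pics/{n}1.png",cv2.resize(d["frame"][100:340,180:450,::-1] if n=="side" else d["frame"][120:320,230:450,::-1],None,fx=2.2,fy=2.2))
E
```

```text
1.6 [ 0.48394183 -0.06167825  0.25813608] [ 0.54815687 -0.4930189   0.04159371] 0.05550496344975009 [-2.68442041e-01  1.92022179e-01  1.73816921e+00 -4.13071958e-05
  1.21166363e+00 -5.23739523e-01]
(array([ -0.9,   0.9, 109.4]), array([-0.0001,  0.0002,  0.004 ]))
```

View pics/side1.png

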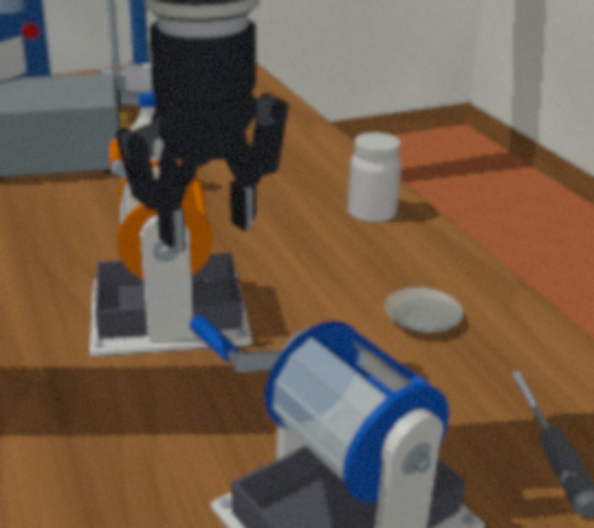

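The picture shows the gripper straight above the blue grip, with the grip's far end at crop (205,325) between the two fingers. I'll descend and close.

Call:
{"api": "drive_tool", "payload": {"rows": [{"translation":[-1,1,40],"delta_rot":[0,0,0.004],"grip":0.3},{"translation":[-1,1,75],"delta_rot":[0,0,0.004],"grip":0.3},{"translation":[-1,1,100],"delta_rot":[0,0,0.004],"grip":0.3},{"translation":[-1,1,109],"delta_rot":[0,0,0.004],"grip":0.3},{"translation":[-1,1,109],"delta_rot":[0,0,0.004],"grip":0.3},{"translation":[-1,1,109],"delta_rot":[0,0,0.004],"grip":-1},{"translation":[-1,1,109],"delta_rot":[0,0,0.004],"grip":-1},{"translation":[-1,1,109],"delta_rot":[0,0,0.004],"grip":-1},{"translation":[-1,1,109],"delta_rot":[0,0,0.004],"grip":-1},{"translation":[-1,1,109],"delta_rot":[0,0,0.004],"grip":-1}], "grip_force": 40}}

```text
time_s: 2.95
position: [0.4832, -0.0647, 0.1497]
eef_rot: [3.117, 0.387, 0.002]
ft_force: [0.2, -1.2, 4.5]
opening: 0.0147
```

```bash
python3 - <<'E'
from m import *
o=get_obs();print(o["time_s"],o["position"],o["ft_force"],o["opening"],tgt(p[3]))
P0=tgt(p[3])
for q in np.linspace(p[3],1.6,13)[1:]:print(round(q,3),(Rt.inv().apply(tgt(q)-P0)*1000).round(1).tolist())
for n in("side","top"):
    d=get_image(n);cv2.imwrite(f"pics/{n}2.png",cv2.resize(d["frame"][100:340,180:450,::-1] if n=="side" else d["frame"][120:320,230:450,::-1],None,fx=2.2,fy=2.2))
E
```

```text
2.95 [ 0.48321822 -0.06470915  0.14972256] [ 0.23444577 -1.18818198  4.45992684] 0.014707384702309981 [ 0.48323711 -0.06283032  0.14875975]
0.457 [2.5, 0.0, -5.7]
0.561 [5.5, 0.0, -11.2]
0.665 [9.1, 0.0, -16.3]
0.769 [13.2, 0.0, -21.0]
0.873 [17.7, 0.0, -25.2]
0.977 [22.7, 0.0, -29.0]
1.081 [28.0, 0.0, -32.2]
1.184 [33.7, 0.0, -34.8]
1.288 [39.6, -0.0, -36.9]
1.392 [45.6, 0.0, -38.3]
1.496 [51.8, 0.0, -39.1]
1.6 [58.0, -0.0, -39.2]
```

View pics/side2.png

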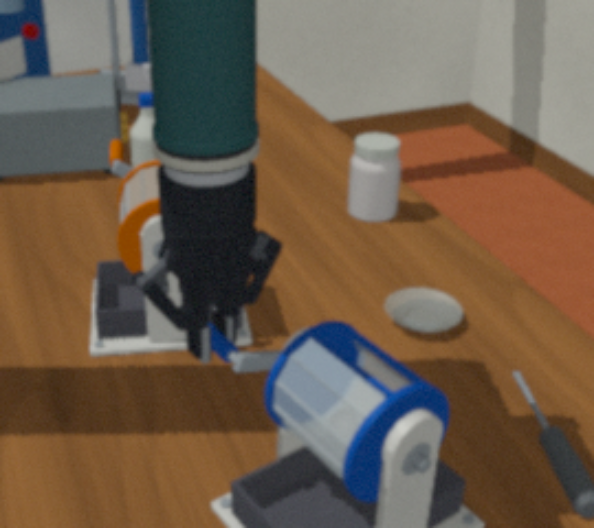

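The opening is 14.7 mm against a 16 mm sleeve, and the picture shows the fingers round the grip at crop (215,335). Now the first half of the arc.

Call:
{"api": "drive_tool", "payload": {"rows": [{"translation":[2.5,0,-5.7],"delta_rot":[0,0,0],"grip":-1},{"translation":[5.5,0,-11.2],"delta_rot":[0,0,0],"grip":-1},{"translation":[9.1,0,-16.3],"delta_rot":[0,0,0],"grip":-1},{"translation":[13.2,0,-21.0],"delta_rot":[0,0,0],"grip":-1},{"translation":[17.7,0,-25.2],"delta_rot":[0,0,0],"grip":-1},{"translation":[22.7,0,-29.0],"delta_rot":[0,0,0],"grip":-1},{"translation":[28.0,0,-32.2],"delta_rot":[0,0,0],"grip":-1},{"translation":[33.7,0,-34.8],"delta_rot":[0,0,0],"grip":-1},{"translation":[39.6,0,-36.9],"delta_rot":[0,0,0],"grip":-1},{"translation":[45.6,0,-38.3],"delta_rot":[0,0,0],"grip":-1},{"translation":[51.8,0,-39.1],"delta_rot":[0,0,0],"grip":-1},{"translation":[58.0,0,-39.2],"delta_rot":[0,0,0],"grip":-1}]}}

```text
time_s: 4.55
position: [0.538, -0.0503, 0.1894]
eef_rot: [3.118, 0.387, -0.003]
ft_force: [-3.7, -3.4, 5.4]
opening: 0.0148
```

```bash
python3 - <<'E'
from m import *
o=get_obs();print(o["time_s"],o["position"],o["ft_force"],o["opening"],tgt(1.6))
P0=tgt(1.6)
for q in np.linspace(1.6,2.7,13)[1:]:print(round(q,3),(Rt.inv().apply(tgt(q)-P0)*1000).round(1).tolist())
for n in("side","top"):
    d=get_image(n);cv2.imwrite(f"pics/{n}3.png",cv2.resize(d["frame"][100:340,180:450,::-1] if n=="side" else d["frame"][120:320,230:450,::-1],None,fx=2.2,fy=2.2))
E
```

```text
4.55 [ 0.53802911 -0.05033805  0.18939083] [-3.72366568 -3.43329565  5.3906549 ] 0.014752376352937859 [ 0.53946001 -0.04839637  0.18797442]
1.692 [5.5, 0.0, 0.4]
1.783 [10.9, 0.0, 1.3]
1.875 [16.2, 0.0, 2.7]
1.967 [21.4, 0.0, 4.6]
2.058 [26.4, 0.0, 7.0]
2.15 [31.1, 0.0, 9.8]
2.242 [35.5, -0.0, 13.0]
2.333 [39.7, 0.0, 16.6]
2.425 [43.5, 0.0, 20.6]
2.517 [46.9, 0.0, 24.9]
2.608 [49.9, 0.0, 29.5]
2.7 [52.5, 0.0, 34.3]
```

View pics/side3.png

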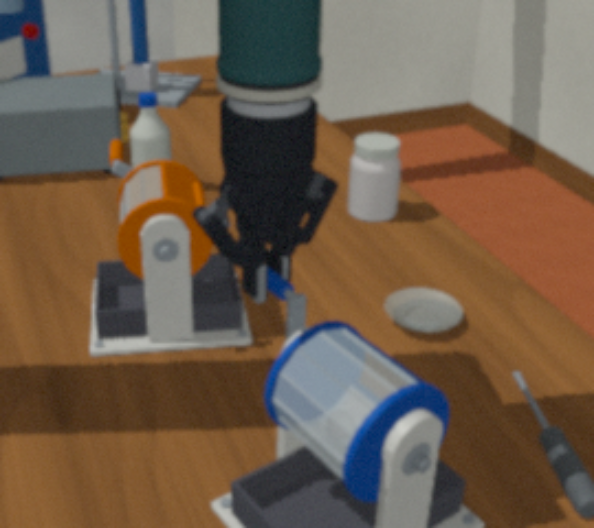

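The crank arm is now upright at crop (295,310) and the fingers still hold the grip, with forces of a few N. I'll continue the arc.

Call:
{"api": "drive_tool", "payload": {"rows": [{"translation":[5.5,0,0.4],"delta_rot":[0,0,0],"grip":-1},{"translation":[10.9,0,1.3],"delta_rot":[0,0,0],"grip":-1},{"translation":[16.2,0,2.7],"delta_rot":[0,0,0],"grip":-1},{"translation":[21.4,0,4.6],"delta_rot":[0,0,0],"grip":-1},{"translation":[26.4,0,7.0],"delta_rot":[0,0,0],"grip":-1},{"translation":[31.1,0,9.8],"delta_rot":[0,0,0],"grip":-1},{"translation":[35.5,0,13.0],"delta_rot":[0,0,0],"grip":-1},{"translation":[39.7,0,16.6],"delta_rot":[0,0,0],"grip":-1},{"translation":[43.5,0,20.6],"delta_rot":[0,0,0],"grip":-1},{"translation":[46.9,0,24.9],"delta_rot":[0,0,0],"grip":-1},{"translation":[49.9,0,29.5],"delta_rot":[0,0,0],"grip":-1},{"translation":[52.5,0,34.3],"delta_rot":[0,0,0],"grip":-1}]}}

```text
time_s: 6.15
position: [0.5906, -0.0368, 0.1546]
eef_rot: [-3.117, -0.387, -0.002]
ft_force: [0.6, 2.3, 4.7]
opening: 0.0146
```

```bash
python3 - <<'E'
from m import *
o=get_obs();print(o["time_s"],o["position"],o["ft_force"],o["opening"],tgt(2.7))
P0=tgt(2.7)
for q in np.linspace(2.7,3.1416,7)[1:]:print(round(q,3),(Rt.inv().apply(tgt(q)-P0)*1000).round(1).tolist())
E
```

```text
6.15 [ 0.59055351 -0.03676974  0.15457964] [0.61787352 2.29457891 4.72374513] 0.014587804701142452 [ 0.59030359 -0.03534345  0.15364279]
2.774 [1.7, -0.0, 4.1]
2.847 [3.2, -0.0, 8.2]
2.921 [4.3, 0.0, 12.5]
2.994 [5.1, 0.0, 16.8]
3.068 [5.6, 0.0, 21.2]
3.142 [5.8, -0.0, 25.6]
```

Call:
{"api": "drive_tool", "payload": {"rows": [{"translation":[1.7,0,4.1],"delta_rot":[0,0,0],"grip":-1},{"translation":[3.2,0,8.2],"delta_rot":[0,0,0],"grip":-1},{"translation":[4.3,0,12.5],"delta_rot":[0,0,0],"grip":-1},{"translation":[5.1,0,16.8],"delta_rot":[0,0,0],"grip":-1},{"translation":[5.6,0,21.2],"delta_rot":[0,0,0],"grip":-1},{"translation":[5.8,0,25.6],"delta_rot":[0,0,0],"grip":-1},{"translation":[5.8,0,26],"delta_rot":[0,0,0],"grip":-1},{"translation":[5.8,0,26],"delta_rot":[0,0,0],"grip":-1},{"translation":[5.8,0,26],"delta_rot":[0,0,0],"grip":-1}]}}

```text
time_s: 7.28
position: [0.5958, -0.0354, 0.1277]
eef_rot: [-3.117, -0.387, -0.001]
ft_force: [3.1, 3.8, 1.3]
opening: 0.0146
```

```bash
python3 - <<'E'
from m import *
o=get_obs();print(o["time_s"],o["position"],o["ft_force"],o["opening"],tgt(3.1416))
a=get_image("side")["frame"][:,:,::-1][230:380,235:435];b=get_image("top")["frame"][:,:,::-1][130:250,290:400]
cv2.imwrite("pics/side4.png",cv2.resize(a,None,fx=4,fy=4,interpolation=2));cv2.imwrite("pics/top4.png",cv2.resize(b,None,fx=5,fy=5,interpolation=2))
E
```

```text
7.275 [ 0.59583389 -0.03544611  0.12770775] [3.10645517 3.778977   1.34345597] 0.014561068753585153 [ 0.59587847 -0.03391222  0.12799956]
```

View pics/side4.png

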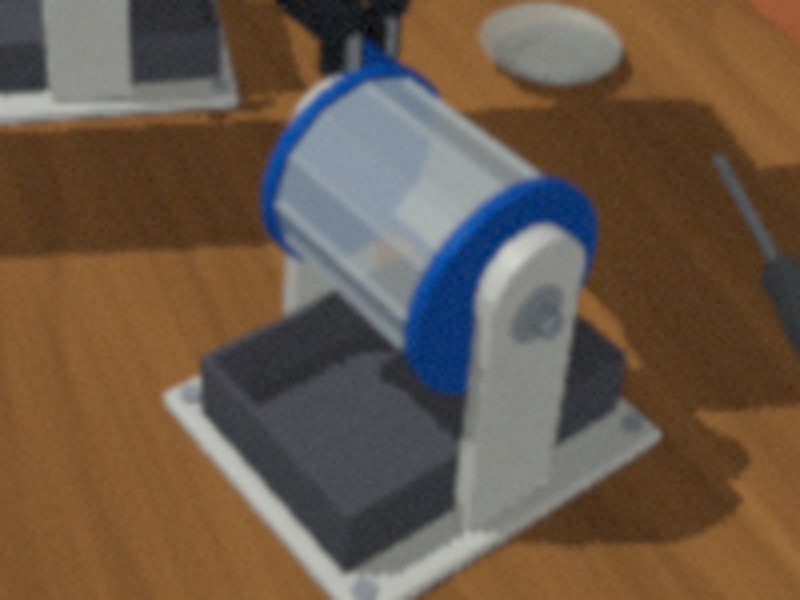

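View pics/top4.png

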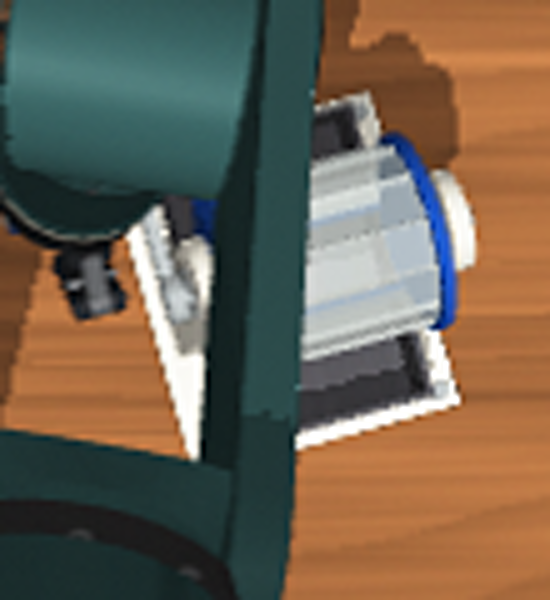

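The side view shows the crank end pointing away, with the fingers at crop (365,45) and no ball in the near half of the tray. A tan patch shows through the jar at (395,250). In the top view the arm covers half the jar. Before letting go I'll check where the balls are.

```bash
python3 - <<'E'
from m import *
d=get_image("side");a=d["frame"][:,:,::-1]
for nm,x,z in(("injar",0,-.038),("port",0,-.05),("tray0",0,-.101),("tray+",.04,-.101),("tray++",.068,-.101)):
    print(nm,[((proj(d,loc(p,[(x,y,z)]))[0]-[275,240])*8).round().tolist() for y in(-.03,0,.03)])
s0=cv2.imread("pics/side0.png")
f=lambda a:cv2.convertScaleAbs(cv2.resize(a[240:340,275:375],None,fx=4,fy=4,interpolation=2),alpha=1.4,beta=10)
cv2.imwrite("pics/side5.png",np.hstack([f(s0),f(a)]))
# depth model check: range image in region
c=d["range_z"]
print(c[270:330:6,300:360:6].round(3))
E
```

```text
injar [[605.0, 568.0], [515.0, 488.0], [429.0, 413.0]]
port [[601.0, 608.0], [511.0, 528.0], [427.0, 452.0]]
tray0 [[583.0, 771.0], [497.0, 689.0], [417.0, 612.0]]
tray+ [[713.0, 696.0], [626.0, 619.0], [544.0, 545.0]]
tray++ [[800.0, 646.0], [712.0, 571.0], [629.0, 501.0]]
[[0.902 0.664 0.657 0.649 0.644 0.635 0.632 0.628 0.627 0.626]
 [0.885 0.666 0.654 0.644 0.637 0.629 0.623 0.62  0.616 0.613]
 [0.682 0.669 0.653 0.642 0.631 0.625 0.62  0.611 0.607 0.599]
 [0.845 0.684 0.654 0.643 0.629 0.62  0.614 0.608 0.596 0.593]
 [0.829 0.83  0.668 0.641 0.63  0.617 0.609 0.603 0.593 0.602]
 [0.814 0.735 0.731 0.661 0.632 0.62  0.608 0.593 0.603 0.611]
 [0.796 0.743 0.73  0.74  0.649 0.624 0.61  0.597 0.606 0.6  ]
 [0.719 0.728 0.737 0.747 0.759 0.761 0.604 0.605 0.612 0.605]
 [0.723 0.735 0.745 0.75  0.749 0.75  0.609 0.61  0.621 0.61 ]
 [0.732 0.737 0.736 0.736 0.736 0.732 0.735 0.62  0.63  0.617]]
```

View pics/side5.png

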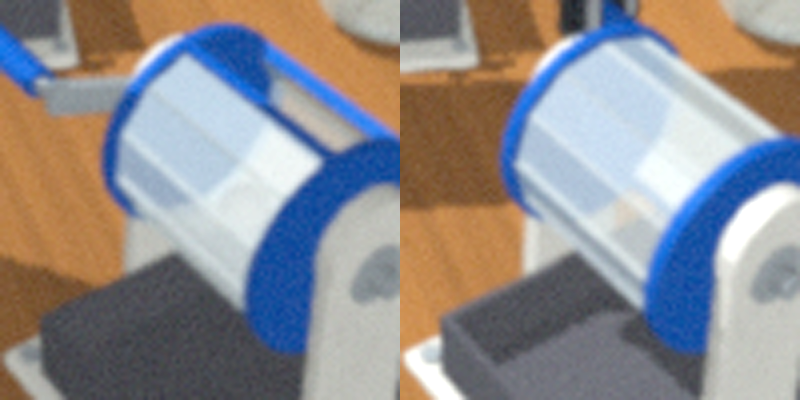

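```bash
python3 - <<'E'
from m import *
d=get_image("side");a=d["frame"][:,:,::-1]
c,s=np.cos(p[2]),np.sin(p[2])
for uv in((332,291),(328,288),(337,293)):
  for z in(.18,.15,.125,.09,.074,.045,.012,0):
    w=unproj(d,uv,z)-[p[0],p[1],.125];print(uv,z,[round(1000*v) for v in(c*w[0]+s*w[1],-s*w[0]+c*w[1],w[2])])
cv2.imwrite("pics/side6.png",cv2.convertScaleAbs(cv2.resize(a[270:320,310:370],None,fx=12,fy=12,interpolation=2),alpha=1.5))
E
```

```text
(332, 291) 0.18 [-65, -51, 55]
(332, 291) 0.15 [-42, -25, 25]
(332, 291) 0.125 [-23, -4, 0]
(332, 291) 0.09 [4, 25, -35]
(332, 291) 0.074 [16, 39, -51]
(332, 291) 0.045 [38, 63, -80]
(332, 291) 0.012 [63, 91, -113]
(332, 291) 0 [73, 102, -125]
(328, 288) 0.18 [-66, -42, 55]
(328, 288) 0.15 [-43, -16, 25]
(328, 288) 0.125 [-24, 6, 0]
(328, 288) 0.09 [3, 36, -35]
(328, 288) 0.074 [15, 50, -51]
(328, 288) 0.045 [37, 75, -80]
(328, 288) 0.012 [63, 104, -113]
(328, 288) 0 [72, 114, -125]
(337, 293) 0.18 [-62, -58, 55]
(337, 293) 0.15 [-38, -34, 25]
(337, 293) 0.125 [-19, -13, 0]
(337, 293) 0.09 [8, 16, -35]
(337, 293) 0.074 [20, 29, -51]
(337, 293) 0.045 [43, 53, -80]
(337, 293) 0.012 [68, 81, -113]
(337, 293) 0 [77, 90, -125]
```

View pics/side6.png

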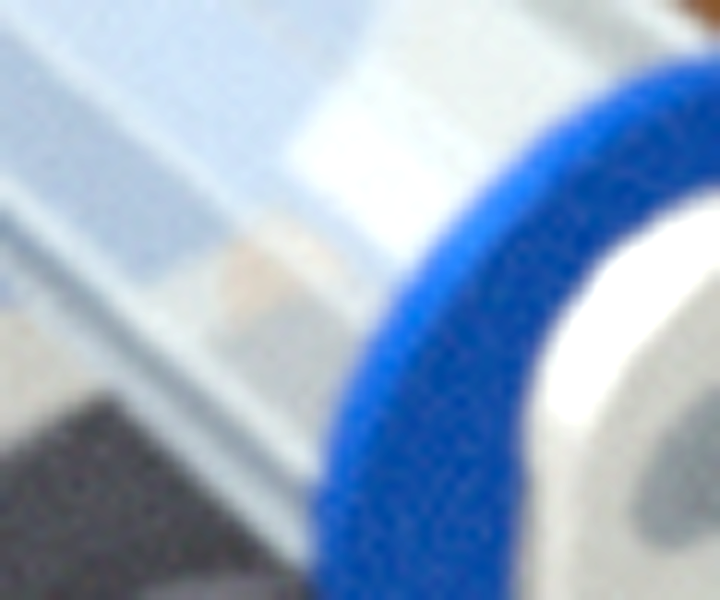

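That patch is lit table seen through the port and past the upright: its ray leaves through the port at x 3–16, y 25–50 mm. No ball shows where one left in the jar would appear, except behind the near end cap. The TCP height gives q ≈ 3.14. I'll release, rise and move back to clear the view.

Call:
{"api": "drive_tool", "payload": {"rows": [{"translation":[0,0,0],"delta_rot":[0,0,0],"grip":0.3},{"translation":[0,0,0],"delta_rot":[0,0,0],"grip":0.3},{"translation":[0,0,0],"delta_rot":[0,0,0],"grip":0.3},{"translation":[0,0,-10],"delta_rot":[0,0,0],"grip":0.3},{"translation":[0,0,-40],"delta_rot":[0,0,0],"grip":0.3},{"translation":[0,0,-80],"delta_rot":[0,0,0],"grip":0.3},{"translation":[0,0,-130],"delta_rot":[0,0,0],"grip":0.3},{"translation":[-20,-40,-150],"delta_rot":[0,0,0],"grip":0.3},{"translation":[-40,-95,-150],"delta_rot":[0,0,0],"grip":0.3},{"translation":[-50,-150,-150],"delta_rot":[0,0,0],"grip":0.3},{"translation":[-60,-200,-150],"delta_rot":[0,0,0],"grip":0.3},{"translation":[-60,-230,-150],"delta_rot":[0,0,0],"grip":0.3}]}}

```text
time_s: 8.98
position: [0.4794, 0.1741, 0.2791]
eef_rot: [-3.117, -0.389, -0.001]
ft_force: [0.7, -0.0, -0.2]
opening: 0.0558
```

```bash
python3 - <<'E'
from m import *
o=get_obs();print(o["time_s"],o["position"],o["ft_force"],o["opening"])
s=get_image("side");t=get_image("top");np.savez("pics/top7.npz",**t);np.savez("pics/side7.npz",**s)
a=s["frame"][:,:,::-1];b=t["frame"][:,:,::-1]
cv2.imwrite("pics/side7.png",cv2.resize(a[230:380,235:435],None,fx=4,fy=4,interpolation=2));cv2.imwrite("pics/top7.png",cv2.resize(b[130:250,270:400],None,fx=5,fy=5,interpolation=2));cv2.imwrite("pics/top7f.png",b)
E
```

```text
8.975 [0.47935608 0.17406323 0.27914372] [ 0.69037464 -0.04515214 -0.23333986] 0.05577291188616103
```

View pics/side7.png

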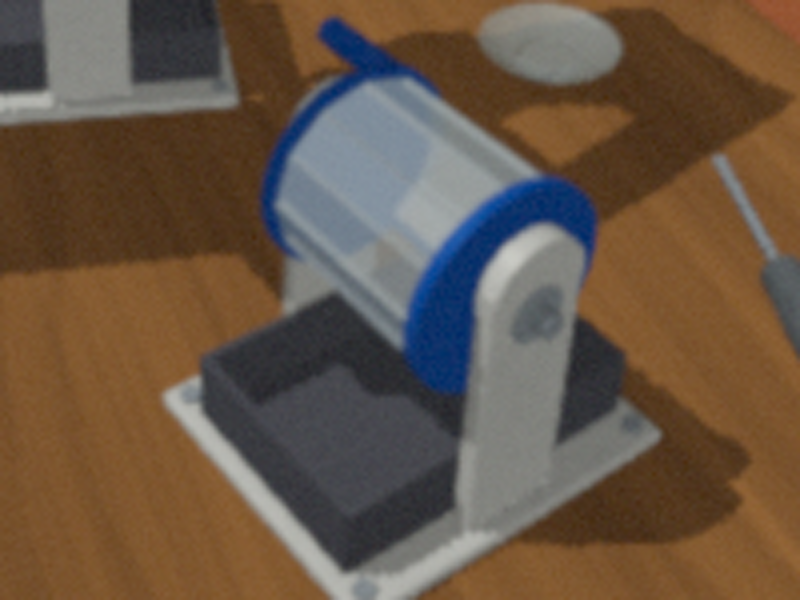

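View pics/top7.png

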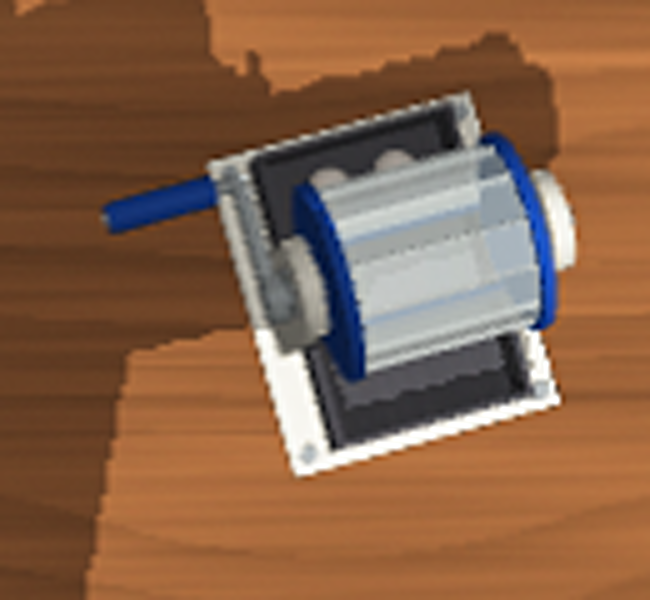

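View pics/top7f.png

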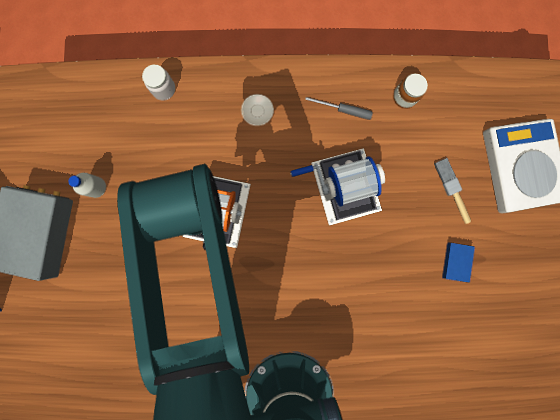

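Both balls are visible in the tray on the far side, at top crop (328,180) and (393,162), and the jar looks empty. I'll check the final q, the ball positions and the orange jar. The gripper is above the orange jar but over 50 mm clear of it.

```bash
python3 - <<'E'
from m import *
t=dict(np.load("pics/top7.npz"));s=dict(np.load("pics/side7.npz"))
tp=np.array([(104,218),(215,190)])/5+[270,130]-.4
sp=np.array([(326,30)])/4+[235,230]-.4
f=lambda q:np.r_[proj(t,loc(p,[grip(q[0],.146),grip(q[0],.09)]))-tp,proj(s,loc(p,[grip(q[0],.146)]))-sp].ravel()
r=least_squares(f,[3.1]);print(r.x,f(r.x).round(1))
c,k=np.cos(p[2]),np.sin(p[2])
for uv in((328,178),(393,162)):
    w=unproj(t,np.array(uv)/5+[270,130]-.4,.026)-[p[0],p[1],0];print([round(1000*v) for v in(c*w[0]+k*w[1],-k*w[0]+c*w[1])])
s0=cv2.imread("pics/side0.png");a=s["frame"][:,:,::-1]
cv2.imwrite("pics/o7.png",cv2.resize(np.hstack([s0[150:265,205:300],a[150:265,205:300]]),None,fx=4,fy=4))
E
```

```text
[3.21089539] [ 1.1  0.2  0.5 -0.   0.5  0.1]
[62, 19]
[61, -18]
```

View pics/o7.png

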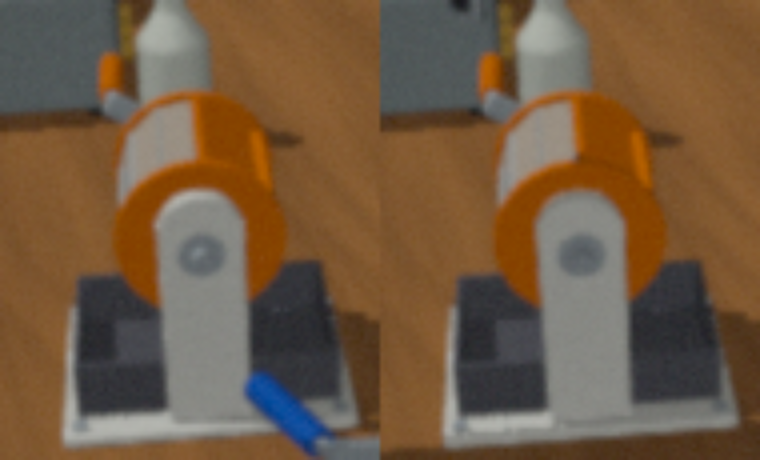

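The orange jar is unchanged and both balls lie in the tray, at x ≈ 62 and y ≈ ±18 mm. The picture fit gives q = 3.21 while the TCP gives 3.14, so I'll measure more closely, using depth as well.

```bash
python3 - <<'E'
from m import *
t=dict(np.load("pics/top7.npz"));s=dict(np.load("pics/side7.npz"))
c,k=np.cos(p[2]),np.sin(p[2])
for nm,d in(("top",t),("side",s),("top0",dict(np.load("pics/top0.npz"))),("side0",dict(np.load("pics/side0.npz")))):
    f=d["frame"].astype(int);K=np.array([[d["fx"],0,d["cx"]],[0,d["fy"],d["cy"]],[0,0,1.]])
    m=(f[:,:,2]>1.8*f[:,:,0])&(f[:,:,2]>60)
    v,u=np.nonzero(m);z=d["range_z"][v,u].astype(float)
    n=cv2.undistortPoints(np.c_[u,v].astype(float)[:,None],K,d["dist"])[:,0]
    P=np.c_[n*z[:,None],z]@d["pose"][:3,:3].T+d["pose"][:3,3]-[p[0],p[1],.125]
    L=np.c_[c*P[:,0]+k*P[:,1],-k*P[:,0]+c*P[:,1],P[:,2]]*1000
    g=(L[:,1]>93)&(L[:,1]<143)&(abs(L[:,0])<85)&(abs(L[:,2])<85);L=L[g]
    # fit cylinder axis r=8 parallel to local y
    C=d["pose"][:3,3]
    r=least_squares(lambda a:np.hypot(L[:,0]-a[0],L[:,2]-a[1])-8,L[:,[0,2]].mean(0)-[0,5],loss='soft_l1')
    print(nm,g.sum(),L.mean(0).round(1),r.x.round(1),"q",np.arctan2(r.x[1],-r.x[0])%6.283,"rad",np.hypot(*r.x))
    # jar end rings check: blue pixels near jar
f=cv2.resize(s["frame"][225:275,300:360,::-1],None,fx=12,fy=12,interpolation=2);cv2.imwrite("pics/side8.png",f)
for q in(3.07,3.14,3.21):
    print(q,((proj(s,loc(p,[grip(q,.146),grip(q,.09)]))-[300,225]+.5)*12).round().tolist())
E
```

```text
top 117 [ 59.3 118.2   4. ] [60.3 -2.2] q 3.1782661761328184 rad 60.377082137895044
side 101 [ 55.9 120.3   2. ] [60.1 -3.6] q 3.2005826120281133 rad 60.216109241804986
top0 128 [-56.5 117.9  26.6] [-55.6  20.5] q 0.35297067662296694 rad 59.29569577825541
side0 158 [-59.5 117.6  24.7] [-55.8  19.3] q 0.3327181797329536 rad 59.08586403126138
3.07 [[206.0, 111.0], [415.0, 265.0]]
3.14 [[206.0, 131.0], [415.0, 286.0]]
3.21 [[205.0, 152.0], [413.0, 307.0]]
```

View pics/side8.png

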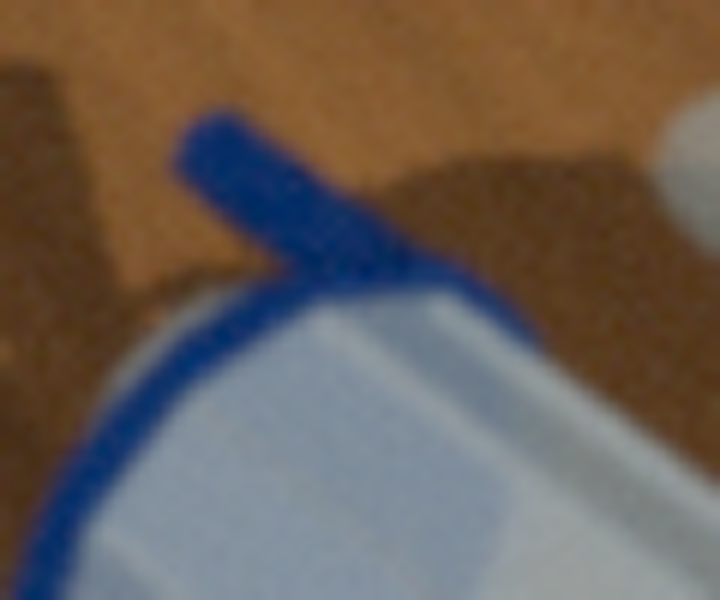

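The side view now gives an end centre near (208,138), or q ≈ 3.17. Depth gives 3.18–3.20 with roughly a 0.02 high bias, and the TCP gives 3.14. The port is therefore within about 2–3° of straight down. Nothing is touching, so I'm handing in.

```bash
python3 -c "
from cell import *
o=get_obs();print(o['time_s'],o['ft_force'])
print(close_job())"
```

```text
9.075 [-0.72303222 -0.76439322 -0.4899612 ]
the job is handed in; nothing more can be done
None
```

The blue jar is emptied and left port down. I gripped its crank, turned it from q ≈ 0.35 to port down, let go and backed off. The job was handed in at 9.1 s; it reports no verdict.

- **Balls:** both were seen in the tray on its far side, about 62 mm from the axis. I confirmed this only after letting go; before release I could see no ball in the jar, but its near end was hidden.
- **Port angle:** the checks disagree slightly. The arm position gave q ≈ 3.14, the enlarged side view about 3.17, the depth fits 3.18–3.20, and an earlier picture fit 3.21. The port is most likely within 2–3° of straight down; I did not correct it further.
- **Orange jar:** it looks the same in before and after pictures. The gripper ended above it, more than 50 mm clear.
- **Forces:** readings between moves were about 7 N at most, and about 1 N at the end with the robot touching nothing.

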